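Click the bottle chiller's thumbwheel round to the white-wine mark

TASK

The bottle chiller on the bar cart is set too warm for white wine. With a fingertip, flick the edge of its thumbwheel that sticks out of the front, from the robot's left to its right, click by click until its blue rib stands at the black pointer, and never run it on past there. Do not lift, tip or shove the chiller along the cart, and leave the bottle, corkscrew, coasters and ice bucket where they stand.

Things in the scene. Friction and masses are not known exactly. Their poses are not given: they have to be found in the camera images.
- chiller: Bottle chiller, 3 kg, loose: aluminium drum (156 mm across, 200 mm high, open well in its top, axis 30 mm behind the origin) and in front of it a white control block (116 mm wide, flat deck 190 mm above the cart, upright front face 110 mm before the origin). Origin: centre of the underside. +x from block to drum (front faces -x, towards the robot), +y left seen from the robot, z up.
- wheel_centre (a point): Centre of the thumbwheel's upper face, on its upright axis, 191 mm above the cart; axes as the chiller's. Black flat wheel, 12 mm thick, upper face 1 mm above the deck. Hub radius 21 mm; six straight radial ribs 60 degrees apart (like gear teeth), 6 mm wide with square ends, reaching 34.5 mm from the axis. Coloured ribs in setting order: red, orange, yellow, green, blue, violet.
- wheel_front (a point): Where the wheel's outer circle (34.5 mm) is nearest the robot, half-way up the rim; axes as the chiller's. The wheel sticks out of the block's front face by 16.5 mm; space before and below is free. On every click two ribs stand out, tips 17 mm left and right of this point and 5 mm behind it; the next ribs are inside the block, so a finger fits beside these two.
- blue_rib (a point): Outer end of the blue-topped rib of the thumbwheel, at the height of its upper face; it turns with the wheel.
- pointer (a point): Tip of the black pointer bar on the deck, to the left of the wheel, 36 mm from its axis in the chiller's +y; the rib next to it is the setting in force.
- thumbwheel (a joint): Wheel angle, rad, growing anticlockwise from above (colder), i.e. as the front edge goes from the robot's left to right. 0 = red rib at the pointer; a click = 1.047; blue at the pointer = 4.189; violet = 5.236, then a stop. Starts on red, orange or yellow. Sprung clicks: takes up to 1.5 N at the rim; past half a click it snaps on to the next by itself once freed, before that it snaps back.
- bottle: Empty green glass wine bottle with a steel stopper, 74 mm diameter, 318 mm high, standing; origin at the centre of its underside.
- corkscrew: Chrome winged-lever corkscrew standing upright on its bell, 46 mm foot, about 85 mm wide over the wings along its y, 170 mm high; origin at the centre of its underside.
- coasters: Stack of four round ceramic coasters, 96 mm diameter, 36 mm high; origin at the centre of its underside.
- ice_bucket: Round aluminium ice bucket with a closed hinged lid, 160 mm across the rim, 190 mm across its handles, 191 mm high with the knob; origin at the centre of its underside.
There are look-alikes about, which are no part of the job. Leave any brown or turquoise look-alike of the chiller alone.

How it is judged:
By the outcome, as a careful person would: the job done as asked, in the order asked, and still so for the second after the job is handed in, with the robot touching nothing.
It also fails if it takes over 64 s, if anything falls off the work surface, if the arm or the gripper's body presses on something with over 40 N, if the wrist force passes 120 N, or if a joint passes its speed limit or range.

ROBOT

A 6-joint arm with a two-finger parallel gripper is mounted at the origin on the work surface. World frame = base frame: x ahead of the robot, y to its left, z up, the work surface at z = 0. Lengths are in m, angles in degrees, forces in N, time in s.
With the tool pointing down it reaches from about 0.375 to 0.9 m from the base axis. Payload 3.1 kg.
Tool frame: the origin (TCP) lies at the very end of the fingers, on their centre line; the grasp point (between the pads) lies 19 mm behind it (grasp_offset is the distance from the TCP to the grasp point, in m); z points along the fingers, y is the direction in which the jaws open and shut (so a half turn about z gives the same grasp; the last joint's range is limited). The gripper opens to 87 mm and grips with 3 to 60 N. Pads are 19 mm wide; open, the fingers measure 117 mm over their backs; the gripper's body (75 mm by 190 mm) begins 51 mm behind the grasp point.
Start: joints at [54.918, 30.224, 82.088, -0, 67.689, -10.227], TCP at [0.263, 0.567, 0.192] pointing down, gripper open.
Joint ranges: [-176.69, 176.69], [-43.24, 126.21], [12.49, 139.97], [-82, 262], [0, 151.66], [-163.58, 163.58]. Speed limits (degrees/s): [159.86, 159.86, 180, 180, 180, 180].

INTERFACE

Orientations are given as a 3x3 rotation matrix whose columns are the frame's x, y, z axes.
In Python, from rig import * gives the robot as it stands. The module is installed in compiled form; this text tells all that it offers.
- The arm moves only by the tool play_rows, never from a script. Its argument "plan" is a list that holds one entry, the list of rows, each a list of 7 numbers: the shift along the world's x, y, z each as a share of 5 cm, from -1 to 1, then the turn, a rotation vector about the world's x, y, z each as a share of pi rad, from -1 to 1, then the gripper's target within -1 to 1 (fully open at 1, half-way at 0, shut at -1). A call has 1 to 12 rows; each row shifts and turns the commanded pose from where the row before left it; what a row does not reach is not made up. A row lasts 1/10 s, in which the tool goes at most 50 mm and 8.59 degrees, less where a joint would pass 70% of its speed; a pose out of reach is approached as far as the arm can. A call with a number of a shift or a turn outside -1 to 1 is refused whole. A call with a gripper value outside its range is refused whole. The fingers move at their own pace and stop on an object; the grip force is fixed at half the most. Time passes only in rows, so rows that do not move let the fingers close. It gives the time, the measured TCP pose, the force and the opening at its end, in the units of the state.
- read_state(): the state, without advancing time (a new reading comes with each control period).
- capture(name): name is "side" or "top" or "wrist"; returns the picture (400x640x3 uint8, red, green, blue); there is no depth.
- camera_params(name): a dict with "intrinsics" (3x3 intrinsics, pixels), "R" (3x3) and "t" (3): a world point X has camera coordinates R X + t; the wrist camera has in their place "mount" (4x4, takes a point from camera to tool coordinates, whose origin is the TCP and whose axes are the flange's). Camera axes: x right, y down, z forward; pixel columns grow to the right and rows downward; lengths in m; the calibration is good to about 2 mm. The wrist camera is an equidistant fisheye: a pixel r from the principal point sees the ray r / f radians off the axis. A picture is of the moment at which its call begins: read the wrist's pose just before it. camera_params takes no time and is no camera call.
- hand_in(): hands the job in, once; it reports no verdict.
The state is a dict: "time_s": time; "joint_positions": joint angles; "qvel": joint speeds; "tau": joint torques, N m; "position": TCP position; "tcp_rot": TCP orientation; "force": force on the tool from outside, world axes, zero at the start; "moment": the same for the moment, N m; "opening": opening from 0.0 (shut) to 1.0 (fully open).
Only numpy, scipy, OpenCV 4.12 (cv2) and the standard library are available. Lean on these libraries where they do the work, as an engineer would, in place of code of your own. Each camera call takes 0.05 s, during which the arm holds its last target. There are 200 camera calls.

## Working session

There is one attempt and no reset: what is moved stays moved. The work goes in short steps, Python scripts to look and compute and a tool call to move; the robot and the scene stay as the last step left them, time stands still between calls to the robot, and variables do not carry over. Pictures are saved under pics/ and viewed, about 8 in all and at most 12, crops included, and the job is handed in when it is done.

Besides the shell and the picture viewer there is one more tool, called after "Call:" by a JSON object that holds its "method" and its "body", one argument or row to a line. play_rows: Moves the arm, as the interface text tells. Its arguments: {"type":"object","properties":{"plan":{"type":"array"}},"required":["plan"]}

```bash
mkdir -p pics
python3 - <<'E'
from rig import *
import cv2,numpy as np
s=read_state();print({k:np.round(s[k],3).tolist() for k in s})
for n in("top","side"):
    cv2.imwrite(f"pics/{n}0.png",capture(n)[:,:,::-1])
for n in("top","side","wrist"):
    p=camera_params(n);print(n,{k:np.round(p[k],3).tolist() for k in p})
E
```

```text
{'time_s': 0.0, 'joint_positions': [54.917, 30.279, 82.155, -0.002, 67.689, -10.23], 'qvel': [0.06, 0.049, -0.039, -0.056, 0.15, -0.042], 'tau': [0.001, -44.004, -17.66, 0.063, 0.058, -0.0], 'position': [0.262, 0.566, 0.191], 'tcp_rot': [[-0.907, 0.42, -0.001], [0.42, 0.907, -0.002], [0.0, -0.002, -1.0]], 'force': [0.585, 0.533, -0.031], 'moment': [-0.018, 0.006, -0.029], 'opening': 1.0}
top {'intrinsics': [[428.877, 0.0, 319.882], [0.0, 428.877, 204.588], [0.0, 0.0, 1.0]], 'R': [[0.025, -0.999, 0.022], [-0.99, -0.028, -0.141], [0.141, -0.018, -0.99]], 't': [-0.029, 0.435, 1.306]}
side {'intrinsics': [[420.322, 0.0, 324.33], [0.0, 420.322, 206.123], [0.0, 0.0, 1.0]], 'R': [[0.054, 0.999, -0.007], [0.944, -0.053, -0.327], [-0.327, 0.011, -0.945]], 't': [-0.011, -0.364, 1.432]}
wrist {'intrinsics': [[309.707, 0.0, 319.466], [0.0, 309.707, 201.165], [0.0, 0.0, 1.0]], 'mount': [[-0.001, -0.964, -0.267, 0.074], [1.0, -0.001, -0.0, -0.001], [-0.0, -0.267, 0.964, -0.193], [0.0, 0.0, 0.0, 1.0]]}
```

View pics/top0.png

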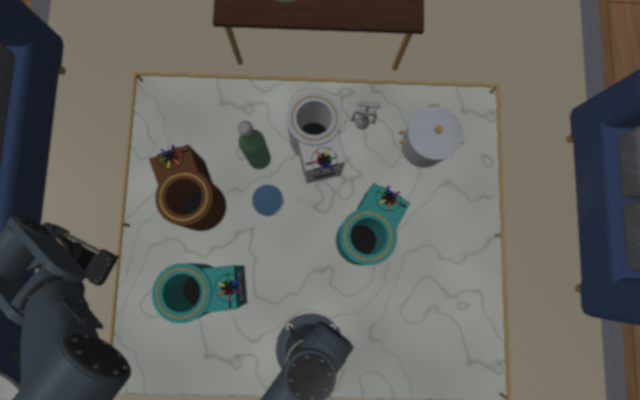

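View pics/side0.png

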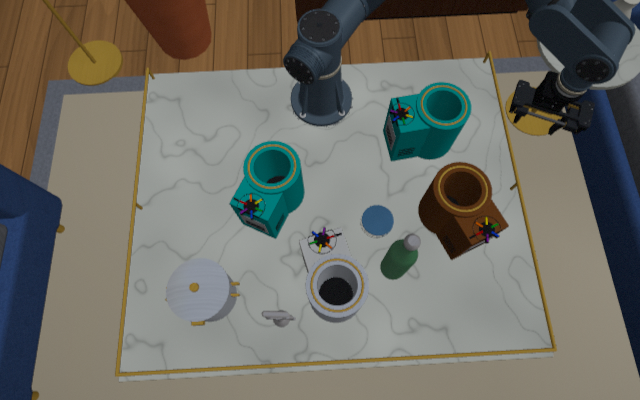

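The white chiller is at top px (320,140), with its wheel at about (324,160); in the side view the wheel is at (323,239). I'll zoom in and triangulate.

```bash
cat > h.py <<'E'
import numpy as np,cv2
from rig import *
def ray(n,u,v):
    p=camera_params(n);R=np.array(p["R"]);K=np.array(p["intrinsics"])
    d=R.T@np.linalg.solve(K,[u,v,1.]);return -R.T@np.array(p["t"]),d
def onz(n,u,v,z):
    o,d=ray(n,u,v);return o+d*(z-o[2])/d[2]
def proj(n,X):
    p=camera_params(n);c=np.array(p["intrinsics"])@(np.array(p["R"])@X+np.array(p["t"]));return c[:2]/c[2]
def wray(s,u,v):
    p=camera_params("wrist");K=np.array(p["intrinsics"]);M=np.array(p["mount"])
    x,y=u-K[0,2],v-K[1,2];r=np.hypot(x,y);a=r/K[0,0]
    d=np.array([np.sin(a)*x/r,np.sin(a)*y/r,np.cos(a)])
    R=np.array(s["tcp_rot"]);return R@M[:3,3]+np.array(s["position"]),R@M[:3,:3]@d
def wz(s,u,v,z):
    o,d=wray(s,u,v);return o+d*(z-o[2])/d[2]
def wproj(s,X):
    p=camera_params("wrist");K=np.array(p["intrinsics"]);M=np.array(p["mount"]);R=np.array(s["tcp_rot"])
    c=M[:3,:3].T@(R.T@(np.array(X)-np.array(s["position"]))-M[:3,3])
    r=np.hypot(c[0],c[1]);a=np.arctan2(r,c[2]);return K[:2,2]+K[0,0]*a*c[:2]/r
E
python3 - <<'E'
from h import *
a=cv2.imread("pics/top0.png")[80:190,270:380];b=cv2.imread("pics/side0.png")[220:330,275:385]
f=lambda i:cv2.resize(i,(390,390),interpolation=cv2.INTER_CUBIC)
cv2.imwrite("pics/c1.png",np.hstack([f(a),f(b)]))
print(onz("top",324,160,.191),onz("side",323,239,.191))
E
```

```text
[ 0.53822087 -0.02297918  0.191     ] [ 0.53986115 -0.01981827  0.191     ]
```

View pics/c1.png

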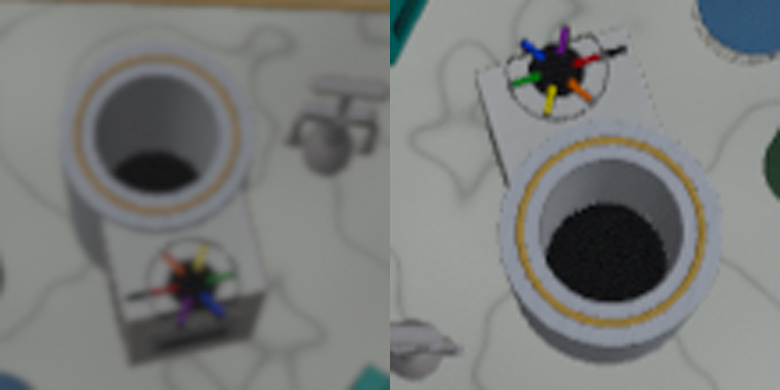

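Run:
```python
from h import *
for n,w,d in(("top",(324.2,159.8),(315.1,117.5)),("side",(322.1,239.7),(337.9,286.9))):
    W=onz(n,*w,.191);D=onz(n,*d,.2);e=D-W
    print(n,W,D,np.hypot(*e[:2]),np.degrees(np.arctan2(e[1],e[0])))
    g=cv2.imread(f"pics/{n}0.png");h=cv2.cvtColor(g,cv2.COLOR_BGR2HSV)
print("bottle",onz("side",413,240,.318),"top",onz("top",245,128,.318))
```

```text
top [ 0.53880794 -0.02352225  0.191     ] [0.65713064 0.00501074 0.2       ] 0.12171439413686232 13.557776812106695
side [ 0.54157448 -0.02221354  0.191     ] [0.66457222 0.01010182 0.2       ] 0.12717203879964126 14.720701587717011
bottle [0.58651959 0.18100385 0.318     ] top [0.58224709 0.17926077 0.318     ]
```

Call:
{"method": "play_rows", "body": {
  "plan": [
    [[0,0,0.9,0,0,0,-1],[0,0,0.9,0,0,0,-1],[0,0,0.6,0,0,0,-1],[0.25,-0.83,0,0,0,-0.0406,-1],[0.25,-0.83,0,0,0,-0.0406,-1],[0.25,-0.83,0,0,0,-0.0406,-1],[0.25,-0.83,0,0,0,-0.0406,-1],[0.25,-0.83,0,0,0,-0.0406,-1],[0.25,-0.83,0,0,0,-0.0406,-1],[0.25,-0.83,0,0,0,-0.0406,-1],[0.25,-0.83,0,0,0,0,-1],[0.25,-0.83,0,0,0,0,-1]]
  ]
}}

```text
time_s: 1.3
position: [0.375, 0.1919, 0.3115]
tcp_rot: [[-0.242, 0.97, -0.0], [0.97, 0.242, -0.0], [-0.0, -0.0, -1.0]]
force: [1.3, 0.3, 0.0]
opening: 0.031
```

Call:
{"method": "play_rows", "body": {
  "plan": [
    [[0.25,-0.83,0,0,0,0,-1],[0.25,-0.83,0,0,0,0,-1],[0.25,-0.83,0,0,0,0,-1],[0.23,-0.83,0,0,0,0,-1],[0.2,-0.8,0,0,0,0,-1],[0,0,0,0,0,0,-1],[0,0,0,0,0,0,-1]]
  ]
}}

```text
time_s: 2.0
position: [0.4337, -0.0128, 0.3112]
tcp_rot: [[-0.239, 0.971, -0.002], [0.971, 0.239, 0.001], [0.001, -0.001, -1.0]]
force: [-0.5, 0.3, 0.2]
opening: 0.006
```

Run:
```python
from h import *
s=read_state();print(s["time_s"],s["position"],np.round(s["tcp_rot"],3).tolist(),s["opening"])
g=capture("wrist")[:,:,::-1];cv2.imwrite("pics/w1.png",g)
print(wproj(s,[.540,-.023,.191]),wproj(s,s["position"]))
```

```text
2.0 [ 0.4337419  -0.01282986  0.31115614] [[-0.239, 0.971, -0.002], [0.971, 0.239, 0.001], [0.001, -0.001, -1.0]] 0.005839272983779304
[412.40024225 220.51144843] [321.58117858 230.07565208]
```

View pics/w1.png

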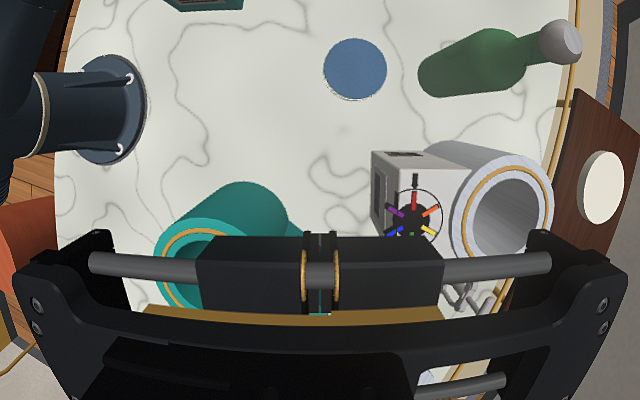

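The wrist view shows the red rib at the pointer, so four clicks are needed. The wheel centre is at about (413,219), as predicted. I'll refine the wheel pose from the rib colours.

```bash
cat >> h.py <<'E'
HUE=[(0,6),(9,18),(24,32),(45,75),(108,125),(132,155)] # red..violet
def ribs(s,g,z=.191):
    h=cv2.cvtColor(g,cv2.COLOR_BGR2HSV);u0,v0=wproj(s,[.540,-.023,.191])
    out={}
    m0=np.zeros(h.shape[:2],np.uint8);cv2.circle(m0,(int(u0),int(v0)),33,255,-1)
    for k,(a,b) in enumerate(HUE):
        m=cv2.inRange(h,(a,130,70),(b,255,255))&m0
        n,l,st,c=cv2.connectedComponentsWithStats(m)
        if n>1:
            i=1+np.argmax(st[1:,4])
            if st[i,4]>12: out[k]=(st[i,4],c[i],wz(s,*c[i],z)[:2])
    return out
E
python3 - <<'E'
from h import *
s=read_state();g=cv2.imread("pics/w1.png");r=ribs(s,g)
A=[];B=[]
for k,(n,c,X) in r.items():
    print(k,n,c.round(1),X.round(4))
    if n>40:
        t=np.pi/2-k*np.pi/3;A+=[[1,0,np.cos(t),-np.sin(t)],[0,1,np.sin(t),np.cos(t)]];B+=list(X)
x,res,*_=np.linalg.lstsq(np.array(A),np.array(B),rcond=None)
print(x[:2],"r",np.hypot(*x[2:]),"yaw",np.degrees(np.arctan2(x[3],x[2])),(np.array(A)@x-B).round(4))
E
```

```text
0 76 [413.6 200.8] [ 5.337e-01 -2.000e-04]
2 72 [427.7 229.7] [ 0.5613 -0.0281]
3 14 [411.5 233.3] [ 0.5437 -0.0364]
4 47 [391.2 232.9] [ 0.5206 -0.0412]
5 69 [395.5 211.4] [ 0.5175 -0.0164]
[ 0.5389418  -0.02305057] r 0.023665255263396395 yaw 14.453629473563886 [-0.0006  0.      0.0005 -0.0013  0.0015  0.0016 -0.0013 -0.0003]
```

Call:
{"method": "play_rows", "body": {
  "plan": [
    [[0,0,-0.7,0,0,0.003,-1],[0,0,-0.7,0,0,0,-1],[0,0,-0.7,0,0,0,-1],[0,0,-0.68,0,0,0,-1],[0.39,0.07,0,0,0,0,-1],[0.39,0.07,0,0,0,0,-1],[0,0,0,0,0,0,-1],[0,0,0,0,0,0,-1]]
  ]
}}

```text
time_s: 2.85
position: [0.4722, -0.0038, 0.1725]
tcp_rot: [[-0.254, 0.967, -0.001], [0.967, 0.254, 0.0], [0.001, -0.001, -1.0]]
force: [-0.1, -0.5, 0.3]
opening: 0.004
```

Run:
```python
from h import *
s=read_state();print(s["position"],s["force"])
g=capture("wrist")[:,:,::-1];cv2.imwrite("pics/w2f.png",g);cv2.imwrite("pics/w2.png",cv2.resize(g[150:350,270:470],(600,600),interpolation=cv2.INTER_CUBIC))
for k,v in ribs(s,g).items():print(k,v[0],v[1].round(1),v[2].round(4))
W=np.array([.539,-.023]);print((wproj(s,[*W,.191])-[270,150])*3)
```

```text
[ 0.47224324 -0.00384625  0.17252783] [-0.09019156 -0.50360969  0.3078489 ]
2 26 [438.9 301.7] [ 0.5649 -0.0299]
[421.23329288 413.58245623]
```

View pics/w2.png

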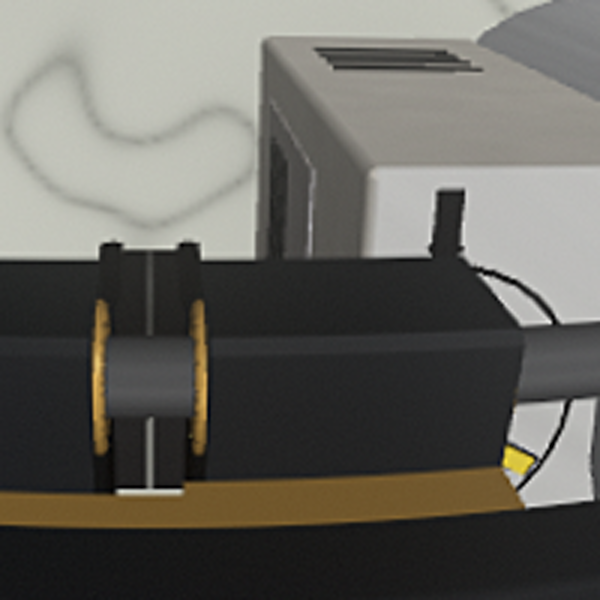

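Call:
{"method": "play_rows", "body": {
  "plan": [
    [[0.22,0.057,0,0,0,0,-1],[0.22,0.057,0,0,0,0,-1],[0.0168,-0.0652,0,0,0,0,-1],[0.0168,-0.0652,0,0,0,0,-1],[0.0168,-0.0652,0,0,0,0,-1],[0.0168,-0.0652,0,0,0,0,-1],[0.0168,-0.0652,0,0,0,0,-1],[0.0168,-0.0652,0,0,0,0,-1],[0.0168,-0.0652,0,0,0,0,-1]]
  ]
}}

```text
time_s: 3.8
position: [0.501, -0.0229, 0.1727]
tcp_rot: [[-0.251, 0.968, -0.0], [0.968, 0.251, 0.0], [0.0, -0.0, -1.0]]
force: [-0.3, -0.8, 0.4]
opening: 0.005
```

```bash
cat >> h.py <<'E'
W=np.array([.539,-.023]);FV=np.array([-.9686,-.2487]);LV=np.array([-.2487,.9686])
def fl(s):
    d=np.array(s["position"])[:2]-W;return (np.array([d@FV,d@LV])*1e3).round(1)
def look(name):
    s=read_state();print(s["time_s"],"f,l",fl(s),"force",np.round(s["force"],2),s["position"])
    a=capture("side")[200:350,260:410,::-1];b=capture("top")[80:230,250:400,::-1]
    f=lambda i:cv2.resize(i,(400,400),interpolation=cv2.INTER_CUBIC)
    cv2.imwrite(name,np.hstack([f(a),f(b)]))
E
python3 -c "
from h import *
look('pics/k1.png')"
```

```text
3.8 f,l [36.8  9.6] force [-0.28 -0.77  0.39] [ 0.50101385 -0.02289271  0.17265928]
```

View pics/k1.png

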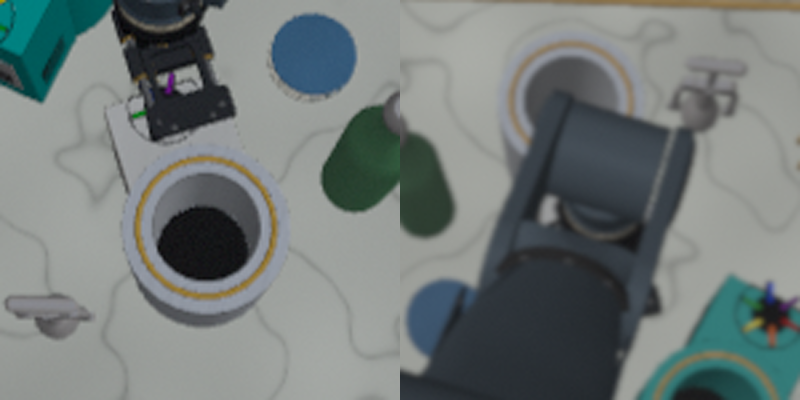

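Call:
{"method": "play_rows", "body": {
  "plan": [
    [[0.0136,-0.053,0,0,0,0,-1],[0.0136,-0.053,0,0,0,0,-1],[0.0136,-0.053,0,0,0,0,-1],[0,0,0,0,0,0,-1],[-0.2,-0.05,0,0,0,0,-1],[-0.3,-0.08,0,0,0,0,-1],[-0.4,-0.1,0.4,0,0,0,-1],[-0.4,0.55,0.8,0,0,0,-1],[0,0,0.8,0,0,0,-1],[0,0,0.78,0,0,0,-1],[0,0,0,0,0,0,-1],[0,0,0,0,0,0,-1]]
  ]
}}

```text
time_s: 5.1
position: [0.4386, -0.0158, 0.3103]
tcp_rot: [[-0.251, 0.968, 0.002], [0.968, 0.251, -0.001], [-0.001, 0.001, -1.0]]
force: [-1.4, 0.6, -0.5]
opening: 0.004
```

```bash
cat >> h.py <<'E'
def check(name,view=False):
    s=read_state();print(s["time_s"],"f,l",fl(s),"z",s["position"][2],"force",np.round(s["force"],2))
    g=np.ascontiguousarray(capture("wrist")[:,:,::-1]);cv2.imwrite(name,g);r=ribs(s,g)
    for k,(n,c,X) in r.items():
        d=X-W;t=np.degrees(np.arctan2(-d@FV,d@LV)) # angle clockwise from pointer
        print(["red","orange","yellow","green","blue","violet"][k],n,"deg cw from pointer",round(t),"r mm",round(1e3*np.hypot(*d),1))
E
python3 -c "
from h import *
check('pics/w3.png')"
```

```text
5.1 f,l [95.5 32. ] z 0.31032377594869043 force [-1.39  0.58 -0.5 ]
red 81 deg cw from pointer 2 r mm 22.0
yellow 74 deg cw from pointer 120 r mm 23.6
green 25 deg cw from pointer 176 r mm 17.0
blue 88 deg cw from pointer -123 r mm 22.3
violet 42 deg cw from pointer -61 r mm 26.2
```

```bash
python3 - <<'E'
from h import *
d=onz("side",260+170/2.667,200+83/2.667,.191)[:2]-W
print("violet at stroke f,l",d@FV*1e3,d@LV*1e3)
s=dict(read_state());s["position"]=[0.47224324,-0.00384625,0.17252783]
for z in(.1725,.19):
  for u,v in((98,246),(122,246),(150,250),(180,246),(203,246)):
    e=wz(s,270+u/3,150+v/3,z)-s["position"];print(z,u,(e[:2]@FV*1e3).round(1),(e[:2]@LV*1e3).round(1))
E
python3 - <<'E'
import cv2
g=cv2.imread("pics/w3.png");cv2.imwrite("pics/w3c.png",cv2.resize(g[140:320,280:480],(780,702),interpolation=cv2.INTER_CUBIC)[:600])
E
```

```text
violet at stroke f,l 17.735997637160047 10.949368370504581
0.1725 98 12.6 -1.4
0.1725 122 7.3 -1.4
0.1725 150 1.0 -2.3
0.1725 180 -5.6 -1.4
0.1725 203 -10.7 -1.4
0.19 98 11.6 5.4
0.19 122 6.7 5.4
0.19 150 1.1 4.5
0.19 180 -5.0 5.4
0.19 203 -9.6 5.4
```

View pics/w3c.png

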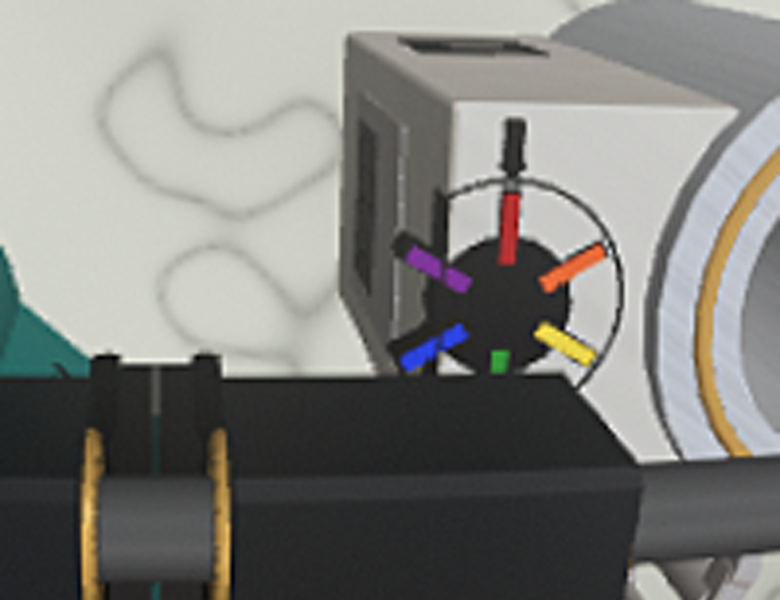

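Call:
{"method": "play_rows", "body": {
  "plan": [
    [[0,0,-0.8,0,0,0,-1],[0,0,-0.8,0,0,0,-1],[0.34,0.1,-0.8,0,0,0,-1],[0.34,0.1,-0.8,0,0,0,-1],[0,0,0,0,0,0,-1],[0.23,0.06,0,0,0,0,-1],[0.23,0.06,0,0,0,0,-1],[0.017,-0.0664,0,0,0,0,-1],[0.017,-0.0664,0,0,0,0,-1],[0.017,-0.0664,0,0,0,0,-1],[0.017,-0.0664,0,0,0,0,-1],[0.017,-0.0664,0,0,0,0,-1]]
  ]
}}

```text
time_s: 6.35
position: [0.4994, -0.0167, 0.1499]
tcp_rot: [[-0.251, 0.968, -0.001], [0.968, 0.251, -0.0], [0.0, -0.001, -1.0]]
force: [-0.7, 0.4, 0.3]
opening: 0.008
```

```bash
cat >> h.py <<'E'
def side(name):
    s=read_state();print(s["time_s"],"f,l",fl(s),"z",s["position"][2].round(4),"force",np.round(s["force"],2))
    g=np.ascontiguousarray(capture("side")[:,:,::-1]);cv2.imwrite(name,g)
    h=cv2.cvtColor(g,cv2.COLOR_BGR2HSV);u,v=proj("side",np.array([*W,.191]));m0=np.zeros(h.shape[:2],np.uint8);cv2.circle(m0,(int(round(u)),int(round(v))),15,255,-1)
    for k,(a,b) in enumerate(HUE):
        m=cv2.inRange(h,(a,110,50),(b,255,255))&m0;ys,xs=np.nonzero(m)
        if len(xs)>3:
            d=onz("side",xs.mean(),ys.mean(),.191)[:2]-W
            print(["red","orange","yellow","green","blue","violet"][k],len(xs),"deg cw from pointer",round(np.degrees(np.arctan2(-d@FV,d@LV))),"r mm",round(1e3*np.hypot(*d),1))
E
python3 -c "
from h import *
side('pics/s4.png')"
```

```text
6.35 f,l [36.8 16. ] z 0.1499 force [-0.66  0.43  0.27]
red 5 deg cw from pointer -23 r mm 21.0
green 15 deg cw from pointer 155 r mm 23.1
blue 19 deg cw from pointer -149 r mm 22.4
```

Call:
{"method": "play_rows", "body": {
  "plan": [
    [[0.0144,-0.056,0,0,0,0,-1],[0.0144,-0.056,0,0,0,0,-1],[0.0144,-0.056,0,0,0,0,-1],[0.0144,-0.056,0,0,0,0,-1],[0.0144,-0.056,0,0,0,0,-1],[0,0,0,0,0,0,-1],[-0.25,-0.065,0,0,0,0,-1],[-0.25,-0.065,0,0,0,0,-1],[-0.08,0.3,0,0,0,0,-1],[-0.08,0.33,0,0,0,0,-1],[0,0,0,0,0,0,-1]]
  ]
}}

```text
time_s: 7.5
position: [0.4688, -0.0034, 0.1497]
tcp_rot: [[-0.253, 0.968, -0.002], [0.968, 0.253, 0.001], [0.002, -0.002, -1.0]]
force: [0.1, -0.9, -0.1]
opening: 0.006
```

```bash
python3 -c "
from h import *
side('pics/s5.png')"
```

```text
7.5 f,l [63.1 36.5] z 0.1497 force [ 0.08 -0.91 -0.06]
yellow 20 deg cw from pointer 64 r mm 21.0
green 17 deg cw from pointer 121 r mm 22.6
blue 21 deg cw from pointer 177 r mm 22.0
violet 17 deg cw from pointer -126 r mm 20.7
```

Call:
{"method": "play_rows", "body": {
  "plan": [
    [[0.26,0.066,0,0,0,0,-1],[0.26,0.066,0,0,0,0,-1],[0.0174,-0.068,0,0,0,0,-1],[0.0174,-0.068,0,0,0,0,-1],[0.0174,-0.068,0,0,0,0,-1],[0.0174,-0.068,0,0,0,0,-1],[0.0174,-0.068,0,0,0,0,-1],[0.0174,-0.068,0,0,0,0,-1],[0.0174,-0.068,0,0,0,0,-1],[0.0174,-0.068,0,0,0,0,-1],[0.0174,-0.068,0,0,0,0,-1],[0.0174,-0.068,0,0,0,0,-1]]
  ]
}}

```text
time_s: 8.75
position: [0.5063, -0.0334, 0.1499]
tcp_rot: [[-0.251, 0.968, 0.001], [0.968, 0.251, -0.001], [-0.001, 0.001, -1.0]]
force: [0.0, -0.2, 1.1]
opening: 0.009
```

Call:
{"method": "play_rows", "body": {
  "plan": [
    [[0,0,0,0,0,0,-1],[0,0,0,0,0,0,-1],[-0.25,-0.065,0,0,0,0,-1],[-0.25,-0.065,0,0,0,0,-1],[-0.08,0.32,0,0,0,0,-1],[-0.08,0.33,0,0,0,0,-1],[0,0,0,0,0,0,-1]]
  ]
}}

```text
time_s: 9.45
position: [0.4699, -0.0054, 0.1496]
tcp_rot: [[-0.252, 0.968, -0.003], [0.968, 0.252, 0.001], [0.002, -0.002, -1.0]]
force: [-0.6, -1.0, -0.1]
opening: 0.007
```

```bash
python3 -c "
from h import *
side('pics/s6.png')"
```

```text
9.45 f,l [62.5 34.2] z 0.1496 force [-0.64 -1.01 -0.11]
red 7 deg cw from pointer -124 r mm 21.6
green 16 deg cw from pointer 64 r mm 21.2
blue 21 deg cw from pointer 120 r mm 22.9
violet 17 deg cw from pointer 178 r mm 21.0
```

Call:
{"method": "play_rows", "body": {
  "plan": [
    [[0.25,0.065,0,0,0,0,-1],[0.25,0.065,0,0,0,0,-1],[0.0164,-0.064,0,0,0,0,-1],[0.0164,-0.064,0,0,0,0,-1],[0.0164,-0.064,0,0,0,0,-1],[0.0164,-0.064,0,0,0,0,-1],[0.0164,-0.064,0,0,0,0,-1],[0.0164,-0.064,0,0,0,0,-1],[0.0164,-0.064,0,0,0,0,-1],[0.0164,-0.064,0,0,0,0,-1],[0.0164,-0.064,0,0,0,0,-1],[0.0164,-0.064,0,0,0,0,-1]]
  ]
}}

```text
time_s: 10.7
position: [0.5063, -0.0328, 0.1499]
tcp_rot: [[-0.251, 0.968, 0.001], [0.968, 0.251, -0.0], [-0.001, 0.001, -1.0]]
force: [0.0, -0.8, 0.3]
opening: 0.008
```

Call:
{"method": "play_rows", "body": {
  "plan": [
    [[0,0,0,0,0,0,-1],[0,0,0,0,0,0,-1],[-0.25,-0.065,0,0,0,0,-1],[-0.25,-0.065,0,0,0,0,-1],[-0.08,0.32,0,0,0,0,-1],[-0.08,0.33,0,0,0,0,-1],[0,0,0,0,0,0,-1]]
  ]
}}

```text
time_s: 11.4
position: [0.4701, -0.0049, 0.1496]
tcp_rot: [[-0.252, 0.968, -0.003], [0.968, 0.252, 0.001], [0.002, -0.002, -1.0]]
force: [-0.6, -0.2, 0.3]
opening: 0.002
```

```bash
python3 -c "
from h import *
side('pics/s7.png')"
```

```text
11.4 f,l [62.2 34.6] z 0.1496 force [-0.58 -0.15  0.28]
red 4 deg cw from pointer 179 r mm 22.2
orange 20 deg cw from pointer -125 r mm 20.5
blue 21 deg cw from pointer 64 r mm 21.6
violet 17 deg cw from pointer 121 r mm 22.6
```

Green is now at the pointer. One more click, then I'll retreat and rise to check.

Call:
{"method": "play_rows", "body": {
  "plan": [
    [[0.25,0.065,0,0,0,0,-1],[0.25,0.065,0,0,0,0,-1],[0.0164,-0.064,0,0,0,0,-1],[0.0164,-0.064,0,0,0,0,-1],[0.0164,-0.064,0,0,0,0,-1],[0.0164,-0.064,0,0,0,0,-1],[0.0164,-0.064,0,0,0,0,-1],[0.0164,-0.064,0,0,0,0,-1],[0.0164,-0.064,0,0,0,0,-1],[0.0164,-0.064,0,0,0,0,-1],[0.0164,-0.064,0,0,0,0,-1],[0.0164,-0.064,0,0,0,0,-1]]
  ]
}}

```text
time_s: 12.65
position: [0.5065, -0.0323, 0.1499]
tcp_rot: [[-0.251, 0.968, 0.001], [0.968, 0.251, -0.0], [-0.001, 0.001, -1.0]]
force: [0.1, 0.7, -0.8]
opening: 0.003
```

Call:
{"method": "play_rows", "body": {
  "plan": [
    [[0,0,0,0,0,0,-1],[0,0,0,0,0,0,-1],[-0.25,-0.065,0,0,0,0,-1],[-0.25,-0.065,0,0,0,0,-1],[-0.4,0.3,0.2,0,0,0,-1],[-0.4,0.3,0.8,0,0,0,-1],[0,0,0.8,0,0,0,-1],[0,0,0.8,0,0,0,-1],[0,0,0.6,0,0,0,-1],[0,0,0,0,0,0,-1],[0,0,0,0,0,0,-1]]
  ]
}}

```text
time_s: 13.75
position: [0.4398, -0.0082, 0.3097]
tcp_rot: [[-0.251, 0.968, 0.0], [0.968, 0.251, -0.0], [-0.0, 0.0, -1.0]]
force: [-0.4, -0.8, -0.3]
opening: 0.006
```

```bash
python3 -c "
from h import *
side('pics/s8.png');check('pics/w8.png')"
```

```text
13.75 f,l [92.4 39. ] z 0.3097 force [-0.43 -0.81 -0.27]
red 4 deg cw from pointer 120 r mm 19.5
orange 19 deg cw from pointer 177 r mm 21.2
yellow 19 deg cw from pointer -125 r mm 20.9
green 14 deg cw from pointer -61 r mm 20.0
blue 20 deg cw from pointer 3 r mm 19.6
violet 18 deg cw from pointer 64 r mm 20.4
13.8 f,l [92.9 39.3] z 0.3087455917760299 force [-0.07 -0.09 -0.06]
red 46 deg cw from pointer 119 r mm 22.5
yellow 42 deg cw from pointer -123 r mm 17.3
green 39 deg cw from pointer -61 r mm 26.3
blue 83 deg cw from pointer 2 r mm 22.0
violet 70 deg cw from pointer 62 r mm 22.6
```

View pics/w8.png

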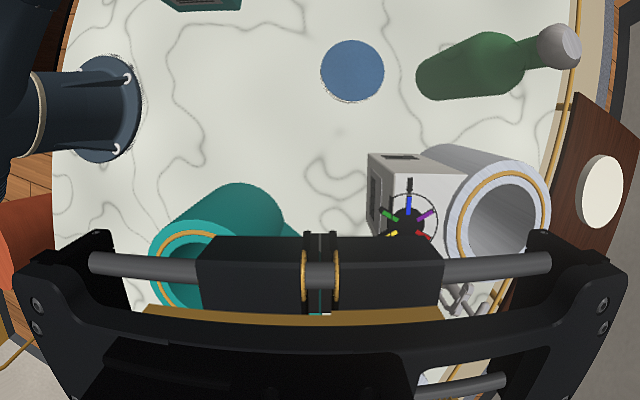

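The blue rib (408,204) lines up with the pointer (409,183). The chiller and the other items stand where they did, and the arm is clear.

```bash
python3 -c "
from rig import *
print(hand_in())"
```

```text
the job is handed in; nothing more can be done
None
```

The thumbwheel is now on blue. I flicked its front edge from left to right, one click at a time with the closed fingertips, from red through orange, yellow and green.

- **First stroke missed:** it left the wheel still on red, because the closed fingers end about 2 cm higher than the stated tool point. I lowered the tool 23 mm, and each of the next four strokes then turned the wheel exactly one click, checked by camera each time.
- **Last checks:** the side and wrist cameras put the blue rib 3° and 2° from the pointer, which is within measuring error (the red rib read 2° at the start). The chiller showed no visible shift, and the bottle, coasters and the other items I could see were where they started. The ice bucket was out of that last view, and I didn't view the final side picture for it. Reported forces were about 1 N, and the arm was clear of everything at hand-in, at about 14 s.

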